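# Tap the kettle back to the middle of its stand

### The arm

A 6-joint arm with a two-finger parallel gripper is mounted at the origin on the work surface. World frame = base frame: x ahead of the robot, y to its left, z up, the work surface at z = 0. Lengths are in m, angles in rad, forces in N, time in s.
With the tool pointing down it reaches from about 0.375 to 0.9 m from the base axis. Payload 3.1 kg.
Tool frame: the origin (TCP) lies on the centre line of the jaws, within the pads' length; the fingertips stand 17 mm ahead of it and the grasp point (between the pads) lies 2 mm behind it; y points along the fingers, z is the direction in which the jaws open and shut, and the axes are right-handed (so a half turn about y gives the same grasp; the last joint's range is limited). The gripper opens to 85 mm and grips with 20 to 120 N. Pads are 22 mm wide; open, the fingers measure 114 mm over their backs; the gripper's body (76 mm by 85 mm) begins 54 mm behind the grasp point. The pads swing forward as they close: fully open they stand 13 mm farther back than shut.
Start: joints at [-1.522, 0.527, 1.433, -0, 1.181, -0.178], TCP at [0.141, -0.609, 0.221] pointing down, gripper open.
Joint ranges: [-3.08, 3.08], [-0.75, 2.2], [0.22, 2.44], [-1.43, 4.57], [0, 2.65], [-2.85, 2.85]. Speed limits (rad/s): [2.79, 2.79, 3.14, 3.14, 3.14, 3.14].

### API

Orientations are given as a unit quaternion [x, y, z, w].
In Python, from station import manip gives the robot as it stands.
- The arm moves only by the shell command python3 -m handwheel 'ROWS' [FORCE]. ROWS is JSON, one flat list of numbers, 7 for each row, row after row: the shift along the tool's x, y, z in cm, then the turn, a rotation vector about the tool's x, y, z in rad, then the finger opening in cm, from 0 to 8.54. A call has 1 to 10 rows; each row is the pose to reach, as a shift and turn from the pose commanded when the call began, along the tool's axes at that moment; what a row does not reach only later rows make up. A row lasts 1/12 s, in which the tool goes at most 41.7 mm and 7.16 degrees, less where a joint would pass 70% of its speed; a pose out of reach is approached as far as the arm can. A call with a gripper value outside its range is refused whole. The fingers move at their own pace and stop on an object; FORCE is the grip in N (left out, the last holds). Time passes only in rows, so rows that repeat a pose let the fingers close. It gives the time, the measured TCP pose, the force and the opening at its end, in the units of the state.
- manip.sense(): the state, without advancing time (a new reading comes with each control period).
- manip.snapshot(name): name is "side" or "top"; returns a dict with "frame" (480x640x3 uint8, red, green, blue), "depth" (480x640 float32, m along the optical axis (not along the pixel's ray), 0 where there is no reading), "camera_matrix" (3x3 intrinsics, pixels), "k1" (the pictures are not rectified: a ray, as slopes to the right and down, at radius r is drawn at 1 + k1 r^2 times it, then the intrinsics apply), "rvec" (rotation vector, rad) and "tvec" (3), from world to camera coordinates, as OpenCV has them. Camera axes: x right, y down, z forward; pixel columns grow to the right and rows downward; lengths in m; the calibration is good to about 2 mm. A picture is of the moment at which its call begins.
- manip.sign_off(): hands the job in, once; it reports no verdict.
The state is a dict: "t": time; "q": joint angles; "qd": joint speeds; "tau": joint torques, N m; "tcp_pos": TCP position; "tool_rot": TCP orientation; "force": force on the tool from outside, world axes, zero at the start; "ft_torque": the same for the moment, N m; "finger_gap": opening from 0.0 (shut) to 1.0 (fully open).
Only numpy, scipy, OpenCV 4.12 (cv2) and the standard library are available. Lean on these libraries where they do the work, as an engineer would, in place of code of your own. Each camera call takes 0.05 s, during which the arm holds its last target.

### The job

The ceramic kettle has been left off-centre, partly over the edge of its small stand. With light taps or nudges of the fingertips against its round belly, slide it back to the middle of the stand's plate without tipping it, knocking it off or shoving it. Do not lift it, and keep off its handle, spout and lid; leave the stand where it is, and disturb nothing else on the table.

Things in the scene. Friction and masses are not known exactly. Their poses are not given: they have to be found in the camera images.
- kettle: squat white ceramic kettle with a blue lid, on the stand's plate, 0.5 to 0.75 kg. Origin: centre of the underside of its foot; z up its axis, +x towards the spout, -x towards the handle. Flat foot 66 mm across (it rests on the inner 60 mm); knob top 103 mm above the origin. It slides on the plate (friction about 0.5 to 0.7) and rocks if pushed above the belly's widest part.
- kettle_belly (a point): point on the kettle's axis at the height of the belly's widest part, 32 mm above the kettle's origin. The belly is round, of radius 60 mm here (within 4 mm above and below); it draws in below (55 mm at 11 mm below) to the foot and above to the shoulder (56 mm at 15 mm above, 52 mm at 26 mm above, 36 mm at 40 mm above).
- kettle_handle: the kettle's loop handle, a 12 mm thick round bar in the plane y = 0 of the kettle, on the kettle's -x side, from the belly out to 106 mm from the axis, 20 to 76 mm above the kettle's origin. Same frame as kettle.
- kettle_spout: the kettle's spout, on the kettle's +x side, 24 mm thick at its root on the belly (34 mm above the kettle's origin) rising to a tip 101 mm from the axis and 78 mm above the origin. Same frame as kettle.
- kettle_lid: the kettle's blue lid (68 mm across, fast to the body) with a ball knob 18 mm across, centred on the axis from 72 to 103 mm above the kettle's origin. Same frame as kettle.
- stand: kettle stand with a tealight: round wooden base 144 mm across and 14 mm high, three 8 mm steel posts, and a dark round steel plate 88 mm across whose flat top is 62 mm above the table. Loose, 0.6 kg. Origin: centre of its underside, on the table; base and plate share its z axis.
- lotus_tray: empty pink plastic candy tray shaped like an open lotus flower with eight outer petals, about 250 mm across and 50 mm high; origin under its centre. Bystander.
- cup_a: clear glass cup, 72 mm across the rim, 85 mm high; origin under its centre. Bystander.
- cup_b: green-tinted glass cup, 72 mm across the rim, 85 mm high; origin under its centre. Bystander.
- saucer: cream melamine saucer, empty, 136 mm across, 18 mm high; origin under its centre. Bystander.
- tea_tin: green tea tin with a brass lid, 74 mm across, 108 mm high; origin under its centre. Bystander.
- candy_jar: amber glass jar with a red cap, 76 mm across, 100 mm high; origin under its centre. Bystander.
- spoon: spoon with a wooden handle, 150 mm long, lying on the table; origin under it, x axis along it. Bystander.
- tilt_bin: white plastic storage bin with three clear tilt-out scoops (some ajar) facing right, on the left edge of the table; 370 mm long, 130 mm deep, 150 mm high, fixed; origin under its centre. Bystander.
Mind the look-alikes: they are no part of the job. Leave any pink or purple look-alike of the kettle alone.

How it is judged:
By the outcome, as a careful person would: the job done as asked, in the order asked, and still so for the second after the job is handed in, with the robot touching nothing.
It also fails if it takes over 70 s, if anything falls off the work surface, if the arm or the gripper's body presses on something with over 40 N, if the wrist force passes 120 N, or if a joint passes its speed limit or range.

## Working session

There is one attempt and no reset: what is moved stays moved. The work goes in short steps, Python scripts to look and compute and a shell command to move; the robot and the scene stay as the last step left them, time stands still between calls to the robot, and variables do not carry over. Pictures are saved under pics/ and viewed, and the job is handed in when it is done.

```bash
ls; mkdir -p pics; python3 - <<'E'
from station import manip
import cv2
print(manip.sense())
for n in("side","top"):
    s=manip.snapshot(n); cv2.imwrite(f"pics/{n}0.png",s["frame"][:,:,::-1]); print(n,s["camera_matrix"],s["k1"],s["rvec"],s["tvec"])
E
```

```text
pics
{'t': 0.0, 'q': array([-1.52250980e+00,  5.28468077e-01,  1.43390638e+00, -1.43208254e-05,
        1.18145029e+00, -1.78500683e-01]), 'qd': array([ 0.00166685, -0.00030952, -0.00042857,  0.00088608, -0.00064593,
        0.0007571 ]), 'tau': array([ 1.03628890e-04, -4.42345154e+01, -1.78024077e+01, -2.26874954e-04,
        8.42226378e-03,  2.71257790e-07]), 'tcp_pos': array([ 0.14051726, -0.60822271,  0.22003121]), 'tool_rot': array([-0.07996486,  0.70335276, -0.70177717,  0.0800582 ]), 'force': array([-0.37506455, -0.26810391,  0.7960859 ]), 'ft_torque': array([ 0.01132953,  0.07776682, -0.03198756]), 'finger_gap': 0.9978327772135459}
side [[610.96068726   0.         322.12900273]
 [  0.         610.96068726 239.15384907]
 [  0.           0.           1.        ]] -0.039066261543940675 [ 2.12264616 -0.18479905  0.11131766] [-0.47710541  0.16868519  1.36539427]
top [[546.92452451   0.         330.73969579]
 [  0.         546.92452451 238.66567865]
 [  0.           0.           1.        ]] -0.11352082547226156 [ 2.15673605 -2.20483943  0.14135128] [0.0859586  0.48555665 1.39337276]
```

View pics/side0.png

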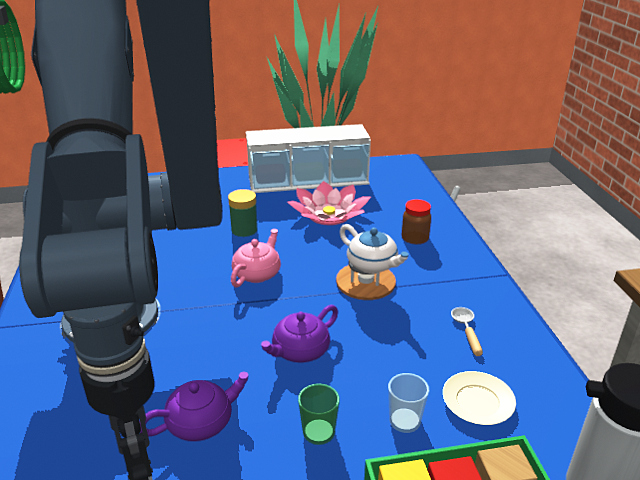

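View pics/top0.png

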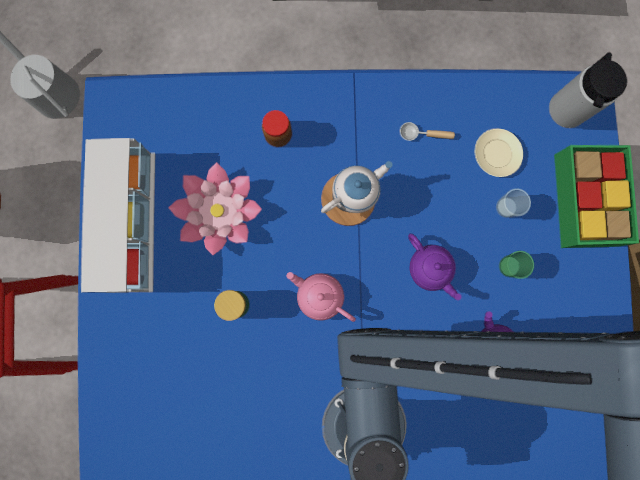

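Candidates (top-view pixels): the white kettle with the blue lid at (357,188), the pink teapot at (320,297), and purple teapots at (432,265) and (500,325). The description picks the white one, so I'll check it in a close crop and measure it.

```bash
cat > h.py <<'E'
import numpy as np, cv2
from station import manip
def cam(s):
    R=cv2.Rodrigues(np.asarray(s["rvec"],float))[0]; t=np.asarray(s["tvec"],float).ravel(); return R,t
def rays(s,px):
    d=np.array([s["k1"],0,0,0,0.]); R,t=cam(s)
    u=cv2.undistortPoints(np.asarray(px,float).reshape(-1,1,2),s["camera_matrix"],d).reshape(-1,2)
    return -R.T@t, np.c_[u,np.ones(len(u))], R,t
def onplane(s,px,z):
    o,u,R,t=rays(s,px); w=u@R; return o+w*((z-o[2])/w[:,2])[:,None]
def cloud(s):
    d=s["depth"]; v,u=np.nonzero(d>0)
    o,r,R,t=rays(s,np.c_[u,v]); return np.c_[u,v],(r*d[v,u][:,None]-t)@R
def proj(s,P):
    return cv2.projectPoints(np.asarray(P,float).reshape(-1,1,3),s["rvec"],s["tvec"],s["camera_matrix"],np.array([s["k1"],0,0,0,0.]))[0].reshape(-1,2)
def circ(P):
    A=np.c_[2*P[:,:2],np.ones(len(P))]; x=np.linalg.lstsq(A,(P[:,:2]**2).sum(1),rcond=None)[0]
    r=np.sqrt(x[2]+x[0]**2+x[1]**2); res=np.abs(np.hypot(*(P[:,:2]-x[:2]).T)-r); return x[:2],r,res.mean()
E
python3 - <<'E'
from h import *
for n,(a,b,c,d) in(("side",(310,200,430,310)),("top",(290,140,410,240))):
    s=manip.snapshot(n); f=s["frame"]; cv2.imwrite(f"pics/{n}c.png",cv2.resize(f[b:d,a:c,::-1],None,fx=5,fy=5,interpolation=2))
    print(n,"cam at",-cam(s)[0].T@cam(s)[1])
    px,P=cloud(s); hsv=cv2.cvtColor(f,cv2.COLOR_RGB2HSV)[px[:,1],px[:,0]].astype(int)
    roi=(px[:,0]>a)&(px[:,0]<c)&(px[:,1]>b)&(px[:,1]<d)
    for nm,m in(("blue",(hsv[:,0]>95)&(hsv[:,0]<112)&(hsv[:,1]>80)&(hsv[:,1]<200)&(P[:,2]>.1)),("white",(hsv[:,1]<60)&(hsv[:,2]>100)&(P[:,2]>.05)),("wood",(hsv[:,0]>5)&(hsv[:,0]<22)&(hsv[:,1]>100)&(P[:,2]<.03))):
        q=P[m&roi]; print(nm,len(q),np.median(q,0),q.min(0),q.max(0))
E
```

```text
side cam at [ 0.27576173 -1.13547279  0.86893198]
blue 491 [ 0.60143031 -0.00646056  0.13751571] [ 0.54851619 -0.07981209  0.10106173] [0.66311848 0.08122099 0.16205945]
white 1467 [ 0.58584694 -0.02997836  0.11520803] [ 0.54302849 -0.08017278  0.05213837] [0.6575056  0.09548292 0.13686412]
wood 1406 [0.59725056 0.00692235 0.01025542] [ 0.52383573 -0.05160617 -0.00272058] [0.80799106 0.40375278 0.02998336]
top cam at [0.34204608 0.11433196 1.43337869]
blue 606 [0.60367698 0.0103962  0.14090829] [ 0.54903409 -0.07269591  0.10129001] [0.66288441 0.05569582 0.16935289]
white 1375 [0.58956363 0.01923736 0.12585003] [ 0.54409198 -0.06518732  0.05857873] [0.65674768 0.0998866  0.14343944]
wood 680 [0.55373733 0.05175591 0.01279769] [ 0.52563302 -0.03594781  0.00418889] [0.65490163 0.09572603 0.02154884]
```

```bash
python3 - <<'E'
from h import *
s=manip.snapshot("top");px,P=cloud(s)
m=(px[:,0]<600)&(px[:,0]>90)&(px[:,1]>100)&(px[:,1]<300)
b=P[m&(abs(P[:,2])<.01)];print("table",np.median(b[:,2]),len(b))
print(manip.sense()['tcp_pos'],onplane(s,[[217,210],[231,305],[276,125],[320,297],[432,265],[410,131],[500,150],[513,203]],0.05).round(3))
E
```

```text
table -0.000649841656015617 73294
[ 0.14054279 -0.60864919  0.22052609] [[ 0.564  0.365  0.05 ]
 [ 0.322  0.331  0.05 ]
 [ 0.786  0.212  0.05 ]
 [ 0.338  0.106  0.05 ]
 [ 0.412 -0.181  0.05 ]
 [ 0.764 -0.139  0.05 ]
 [ 0.711 -0.378  0.05 ]
 [ 0.569 -0.404  0.05 ]]
```

View pics/sidec.png

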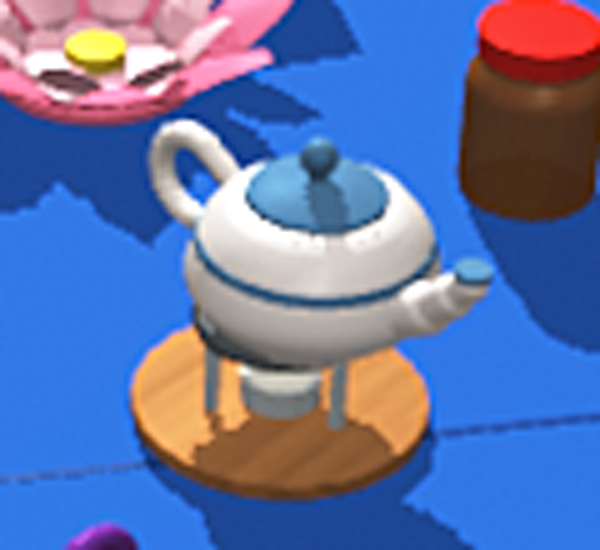

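View pics/topc.png

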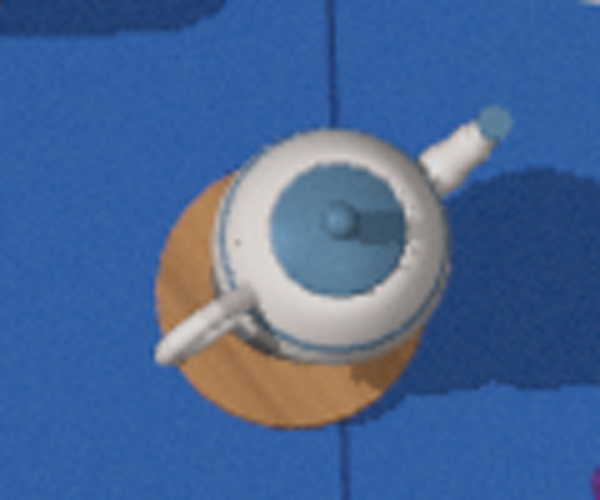

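```bash
cat > m.py <<'E'
from h import *
def edge(mask):
    c=max(cv2.findContours(mask.astype(np.uint8),cv2.RETR_EXTERNAL,cv2.CHAIN_APPROX_NONE)[0],key=cv2.contourArea)
    return c[:,0,:].astype(float)
def robust(P,r0,n=8):
    P=P[:,:2]
    for _ in range(n):
        c,r,e=circ(P); d=abs(np.hypot(*(P-c).T)-r); P=P[d<max(2*np.median(d),.001)] if _<n-1 else P
    return c.round(4),round(r,4),round(e,5),len(P)
def fixr(P,r0,c0):
    from scipy.optimize import least_squares
    f=least_squares(lambda c:np.hypot(*(P[:,:2]-c).T)-r0,c0,loss="soft_l1",f_scale=.0007)
    return f.x.round(4),np.median(abs(f.fun)).round(5)
def measure(stand=True):
  for n in("side","top"):
    s=manip.snapshot(n); f=s["frame"]; hsv=cv2.cvtColor(f,cv2.COLOR_RGB2HSV).astype(int); o=-cam(s)[0].T@cam(s)[1]
    px,P=cloud(s); W=np.full(s["depth"].shape+(3,),np.nan); W[px[:,1],px[:,0]]=P
    near=np.hypot(W[...,0]-.6,W[...,1]-.025)<.13
    # depth of belly
    m=near&(hsv[...,1]<70)&(hsv[...,2]>90)&(W[...,2]>.086)&(W[...,2]<.104)
    q=W[m]; print(n,"belly depth",len(q),robust(q,.06),fixr(q,.0585,[.6,.02]))
    lid=near&(hsv[...,0]>92)&(hsv[...,0]<112)&(hsv[...,1]>70)&(W[...,2]>.128)&(np.hypot(W[...,0]-.605,W[...,1]-.015)<.06)
    lid=cv2.morphologyEx(lid.astype(np.uint8),cv2.MORPH_OPEN,np.ones((3,3)))
    e=edge(lid); w=onplane(s,e,.136); print(n,"lid",robust(w,.034),fixr(w,.034,[.6,.02]))
    q=W[lid>0]; k=q[q[:,2]>.157]; print("knob top",len(k),k.mean(0).round(4) if len(k) else 0)
    if stand:
      wood=near&(hsv[...,0]>5)&(hsv[...,0]<22)&(hsv[...,1]>90)&(W[...,2]<.03)&(W[...,2]>-.005)
      wood=cv2.morphologyEx(wood.astype(np.uint8),cv2.MORPH_OPEN,np.ones((3,3)))
      e=cv2.convexHull(edge(wood).astype(np.float32))[:,0]
      e=edge(wood); h=np.array([cv2.pointPolygonTest(cv2.convexHull(e.astype(np.float32)),tuple(map(float,p)),True) for p in e]); e=e[h<1.2]
      w7=onplane(s,e,.007); c=np.array(fixr(w7,.072,[.59,.03])[0])
      a=(w7[:,:2]-c)@(o[:2]-c)>0
      w=np.r_[onplane(s,e[a],0.),onplane(s,e[~a],.014)]
      print(n,"stand",a.sum(),(~a).sum(),robust(w,.072),fixr(w,.072,c), "far only",robust(onplane(s,e[~a],.014),.072))
      t=near&(abs(W[...,2]-.0135)<.006)&(wood>0); 
      print("wood depth median z",np.nanmedian(W[t][:,2]))
if __name__=="__main__": measure()
E
python3 m.py
```

```text
side belly depth 394 (array([0.6103, 0.0247]), np.float64(0.0755), np.float64(0.00071), 141) (array([0.603, 0.008]), np.float64(0.00184))
side lid (array([0.6026, 0.0044]), np.float64(0.0318), np.float64(0.00091), 52) (array([0.6026, 0.0062]), np.float64(0.00241))
knob top 20 [0.6031 0.0053 0.1589]
side stand 71 34 (array([0.5957, 0.0272]), np.float64(0.0689), np.float64(0.00045), 51) (array([0.597 , 0.0309]), np.float64(0.00171)) far only (array([0.5932, 0.017 ]), np.float64(0.0687), np.float64(0.00032), 18)
wood depth median z 0.010221735136782251
top belly depth 117 (array([0.604 , 0.0121]), np.float64(0.0588), np.float64(0.00047), 69) (array([0.6034, 0.0126]), np.float64(0.00084))
top lid (array([0.6033, 0.011 ]), np.float64(0.0309), np.float64(0.00038), 56) (array([0.6034, 0.0128]), np.float64(0.00336))
knob top 38 [0.6038 0.0121 0.1614]Traceback (most recent call last):
  File "m.py", line 37, in <module>
    if __name__=="__main__": measure()
                             ~~~~~~~^^
  File "m.py", line 33, in measure
    w=np.r_[onplane(s,e[a],0.),onplane(s,e[~a],.014)]
        
[... 178 characters left out ...]
"h.py", line 7, in rays
    u=cv2.undistortPoints(np.asarray(px,float).reshape(-1,1,2),s["camera_matrix"],d).reshape(-1,2)
      ~~~~~~~~~~~~~~~~~~~^^^^^^^^^^^^^^^^^^^^^^^^^^^^^^^^^^^^^^^^^^^^^^^^^^^^^^^^^^^
cv2.error: OpenCV(4.12.0) /io/opencv/modules/calib3d/src/undistort.dispatch.cpp:347: error: (-215:Assertion failed) CV_IS_MAT(_src) && CV_IS_MAT(_dst) && (_src->rows == 1 || _src->cols == 1) && (_dst->rows == 1 || _dst->cols == 1) && _src->cols + _src->rows - 1 == _dst->rows + _dst->cols - 1 && (CV_MAT_TYPE(_src->type) == CV_32FC2 || CV_MAT_TYPE(_src->type) == CV_64FC2) && (CV_MAT_TYPE(_dst->type) == CV_32FC2 || CV_MAT_TYPE(_dst->type) == CV_64FC2) in function 'cvUndistortPointsInternal'
```

```bash
cat > st.py <<'E'
from m import *
def stand(tag=None):
  for n in("side","top"):
    s=manip.snapshot(n); f=s["frame"]; hsv=cv2.cvtColor(f,cv2.COLOR_RGB2HSV).astype(int); o=-cam(s)[0].T@cam(s)[1]
    x,y=proj(s,[.595,.03,.0])[0]; 
    wood=np.zeros(hsv.shape[:2],np.uint8); x,y=int(x),int(y)
    sl=np.s_[y-45:y+45,x-45:x+45]; hh=hsv[sl]; wood[sl]=(hh[...,0]>3)&(hh[...,0]<25)&(hh[...,1]>90)
    wood=cv2.morphologyEx(wood,cv2.MORPH_OPEN,np.ones((3,3)))
    e=edge(wood); hull=cv2.convexHull(e.astype(np.float32))
    h=np.array([cv2.pointPolygonTest(hull,(float(p[0]),float(p[1])),True) for p in e]); e=e[h<1.]
    # only points bordering blue cloth
    k=[]
    c=e.mean(0)
    cpx=proj(s,[.595,.03,.007])[0]
    for p in e:
        q=p+3*(p-cpx)/np.linalg.norm(p-cpx); hv=hsv[int(round(q[1])),int(round(q[0]))]
        k.append(hv[0]>102 and hv[1]>130)
    e=e[np.array(k)]
    e=e+0.5*(e-cpx)/np.linalg.norm(e-cpx,axis=1)[:,None]
    w7=onplane(s,e,.007); c=np.array(fixr(w7,.072,[.595,.03])[0])
    d=(o[:2]-c)/np.linalg.norm(o[:2]-c); a=(w7[:,:2]-c)@d
    w=np.where((a>0)[:,None],onplane(s,e,0.),onplane(s,e,.014))
    print(n,"stand",(a>0).sum(),(a<=0).sum(),robust(w,.072),fixr(w,.072,c),"ang",np.round(np.degrees(np.percentile(np.arctan2(*(w7[:,:2]-c).T[::-1]),[0,25,50,75,100]))))
    pb=onplane(s,e,0.)[a>.02];pt=onplane(s,e,.014)[a<-.0]
    if len(pb)>8: print("  near",len(pb),robust(pb,.072))
    if tag:
        v=f[:,:,::-1].copy()
        cc=np.array(fixr(w,.072,c)[0]); th=np.linspace(0,6.28,90)
        big=cv2.resize(v[y-60:y+60,x-60:x+60],None,fx=5,fy=5)
        for z,r in((0,.072),(.014,.072),(.062,.044)):
            for p in proj(s,np.c_[cc[0]+r*np.cos(th),cc[1]+r*np.sin(th),0*th+z]): cv2.circle(big,tuple(int(t) for t in (p-[x-60,y-60]+.5)*5),1,(0,255,0),-1)
        cv2.imwrite(f"pics/{tag}_{n}.png",big)
if __name__=="__main__":
    import sys; stand(sys.argv[1] if len(sys.argv)>1 else None)
E
python3 st.py st1
```

```text
side stand 70 33 (array([0.5956, 0.026 ]), np.float64(0.07), np.float64(0.00047), 54) (array([0.5965, 0.0288]), np.float64(0.00143)) ang [-178. -112.  -60.   25.  179.]
  near 61 (array([0.5961, 0.0284]), np.float64(0.0712), np.float64(0.00074), 51)
top stand 51 0 (array([0.5967, 0.0264]), np.float64(0.0708), np.float64(0.0004), 38) (array([0.5979, 0.0266]), np.float64(0.0006)) ang [-179. -151. -117.  151.  179.]
  near 47 (array([0.5973, 0.0263]), np.float64(0.0714), np.float64(0.00041), 36)
```

```bash
python3 - <<'E'
import cv2,numpy as np
cv2.imwrite("pics/stb.png",cv2.resize(np.hstack([cv2.imread("pics/st1_side.png"),cv2.imread("pics/st1_top.png")]),(800,400)))
E
```

```text
(no output)
```

View pics/stb.png

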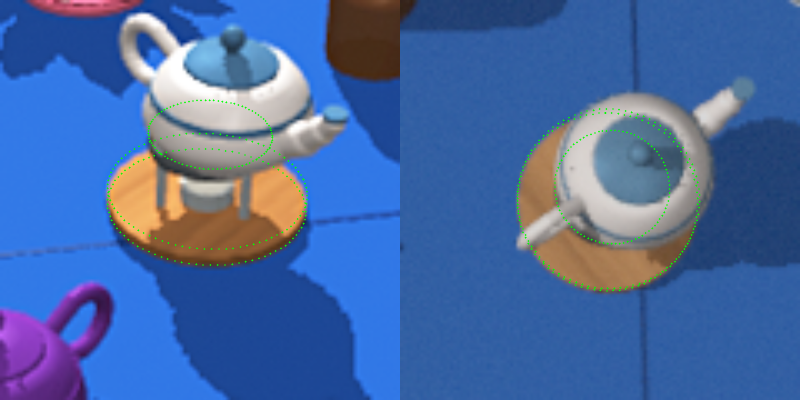

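Crop check: this is the white kettle with the blue lid and the spout pointing towards lower right. It sits about 17 mm from the stand axis. Next I'll measure the spout direction and the belly outline.

```bash
cat > k.py <<'E'
from m import *
def kettle(c0=(.604,.0115)):
  for n in("top","side"):
    s=manip.snapshot(n); f=s["frame"]; hsv=cv2.cvtColor(f,cv2.COLOR_RGB2HSV).astype(int)
    c0=np.array(c0); px,P=cloud(s); W=np.full(s["depth"].shape+(3,),np.nan); W[px[:,1],px[:,0]]=P
    rr=np.hypot(W[...,0]-c0[0],W[...,1]-c0[1])
    body=(((hsv[...,1]<75)&(hsv[...,2]>60))|((hsv[...,0]>88)&(hsv[...,0]<112)&(hsv[...,1]<190)))&(rr<.13)&(W[...,2]>.085)
    body=cv2.morphologyEx(body.astype(np.uint8),cv2.MORPH_OPEN,np.ones((3,3)))
    # spout: points beyond 75mm, z>110
    for nm,m in(("spout",(rr>.072)&(W[...,1]<c0[1])&(hsv[...,1]<190)),("handle",(rr>.075)&(W[...,1]>c0[1]))):
        q=W[m&(W[...,2]>.085)&(rr<.112)&(W[...,2]<.16)]
        if len(q): v=np.median(q,0)[:2]-c0; print(n,nm,len(q),np.degrees(np.arctan2(v[1],v[0])).round(1),np.median(q,0).round(3),"max r",np.hypot(*(q[:,:2]-c0).T).max().round(3))
    if n=="top":
        e=edge(body); cp=proj(s,[*c0,.094])[0]; e=e+.5*(e-cp)/np.linalg.norm(e-cp,axis=1)[:,None]
        w=onplane(s,e,.094); d=np.hypot(*(w[:,:2]-c0).T); w=w[(d<.068)&(d>.052)]
        print(n,"belly silh",robust(w,.06),fixr(w,.0605,c0))
        a=np.arctan2(*(w[:,:2]-c0).T[::-1]); print(len(w),np.histogram(a,8)[0])
    lid=(hsv[...,0]>92)&(hsv[...,0]<112)&(hsv[...,1]>60)&(hsv[...,1]<190)&(rr<.05)&(W[...,2]>.125)
    e=edge(cv2.morphologyEx(lid.astype(np.uint8),cv2.MORPH_OPEN,np.ones((3,3)))); cp=e.mean(0); e=e+.5*(e-cp)/np.linalg.norm(e-cp,axis=1)[:,None]
    w=onplane(s,e,.135); print(n,"lid",robust(w,.034),fixr(w,.034,c0))
if __name__=="__main__":
    kettle()
    from scipy.spatial.transform import Rotation as R
    s=manip.sense(); print(s["t"],R.from_quat(s["tool_rot"]).as_matrix().round(3))
E
python3 k.py
```

```text
top spout 97 -57.1 [ 0.65  -0.059  0.131] max r 0.101
top handle 81 124.1 [0.554 0.085 0.13 ] max r 0.105
top belly silh (array([0.6045, 0.0121]), np.float64(0.0604), np.float64(0.00043), 91) (array([0.6045, 0.0119]), np.float64(0.00068))
134 [18 17 12 19 17 16 18 17]
top lid (array([0.6036, 0.0108]), np.float64(0.0323), np.float64(0.0004), 60) (array([0.6036, 0.011 ]), np.float64(0.00172))
side spout 154 -62.3 [ 0.645 -0.067  0.121] max r 0.107
side handle 101 126.8 [0.552 0.082 0.105] max r 0.1
side lid (array([0.6025, 0.007 ]), np.float64(0.0334), np.float64(0.00048), 34) (array([0.6027, 0.0072]), np.float64(0.00127))
0.55 [[-0.974  0.     0.225]
 [-0.225  0.    -0.974]
 [-0.    -1.    -0.   ]]
```

```bash
python3 -m handwheel '[-3.1,-0.5,-2.1,0,-0.1,0,7.5, -6.2,-1,-4.1,0,-0.2,0,7.5, -9.3,-1.5,-6.2,0,-0.3,0,7.5, -12.4,-2,-8.3,0,-0.4,0,7.5, -15.5,-2.5,-10.3,0,-0.5,0,7.5, -18.6,-3,-12.4,0,-0.6,0,7.5, -21.7,-3,-14.5,0,-0.7,0,7.5, -24.8,-3,-16.5,0,-0.8,0,7.5, -27.9,-3,-18.6,0,-0.9,0,7.5, -31,-3,-20.7,0,-1,0,7.5]'
```

```text
t: 1.38
tcp_pos: [0.3971, -0.3362, 0.2514]
tool_rot: [0.408, -0.577, 0.578, -0.408]
force: [1.0, 0.7, 0.8]
finger_gap: 0.881
```

```bash
cat > to.py <<'E'
import sys; from h import *
from scipy.spatial.transform import Rotation as R
def to(x,y,z,ang):
    s=manip.sense(); M=R.from_quat(s["tool_rot"]).as_matrix(); d=M.T@(np.array([x,y,z])-s["tcp_pos"])
    a=np.radians(ang); xb=np.array([np.cos(a),np.sin(a),0]); yb=np.array([0,0,-1.]); D=np.c_[xb,yb,np.cross(xb,yb)]
    print("t",s["t"],"tcp",s["tcp_pos"].round(4),"shift cm",(d*100).round(2),"rotvec",R.from_matrix(M.T@D).as_rotvec().round(3),"F",s["force"].round(2),"gap",s["finger_gap"])
to(*map(float,sys.argv[1:5]))
E
python3 to.py .649 -.067 .25 -60
```

```text
t 1.3833 tcp [ 0.3971 -0.3362  0.2514] shift cm [-33.77   0.13  14.79] rotvec [-0.    -0.863  0.001] F [1.   0.68 0.8 ] gap 0.8814159966490622
```

```bash
python3 -m handwheel '[-3.4,0,1.5,0,-0.1,0,7.5, -6.8,0,3,0,-0.2,0,7.5, -10.2,0,4.4,0,-0.3,0,7.5, -13.6,0,5.9,0,-0.4,0,7.5, -17,0,7.4,0,-0.5,0,7.5, -20.4,0,8.9,0,-0.6,0,7.5, -23.8,0,10.4,0,-0.7,0,7.5, -27.2,0,11.9,0,-0.78,0,7.5, -30.6,0,13.4,0,-0.86,0,7.5, -33.8,0,14.8,0,-0.863,0,7.5]'; python3 to.py .649 -.067 .15 -60
python3 - <<'E'
from h import *
for n in("side","top"):
    s=manip.snapshot(n); cv2.imwrite(f"pics/{n}1.png",s["frame"][:,:,::-1])
    px,P=cloud(s); m=(np.hypot(P[:,0]-.649,P[:,1]+.067)<.085)&(P[:,2]>.19)&(P[:,2]<.3); q=P[m]; print(n,len(q),np.percentile(q[:,2],[0,.5,1,2,5,10]).round(4) if len(q) else 0)
    if n=="side":
        pp=px[m]; i=np.argsort(q[:,2])[:12]; print(np.c_[pp[i],q[i].round(3)])
E
```

```text
t: 2.22
tcp_pos: [0.6507, -0.0674, 0.2511]
tool_rot: [-0.612, 0.354, -0.354, 0.612]
force: [0.6, -1.3, -0.6]
finger_gap: 0.879
t 2.2167 tcp [ 0.6507 -0.0674  0.2511] shift cm [-0.12 10.11 -0.13] rotvec [-0.    -0.001  0.   ] F [ 0.62 -1.31 -0.56] gap 0.8789379961852345
side 263 [0.2669 0.2672 0.2679 0.2688 0.2702 0.2727]
[[ 3.95e+02  2.08e+02  6.17e-01 -9.30e-02  2.67e-01]
 [ 4.23e+02  1.96e+02  6.89e-01 -5.30e-02  2.67e-01]
 [ 4.20e+02  1.95e+02  6.84e-01 -4.80e-02  2.68e-01]
 [ 3.91e+02  2.05e+02  6.11e-01 -8.20e-02  2.68e-01]
 [ 3.94e+02  2.07e+02  6.15e-01 -9.10e-02  2.68e-01]
 [ 3.93e+02  2.07e+02  6.13e-01 -9.20e-02  2.69e-01]
 [ 4.21e+02  1.95e+02  6.85e-01 -5.10e-02  2.69e-01]
 [ 3.96e+02  2.08e+02  6.18e-01 -9.70e-02  2.69e-01]
 [ 3.92e+02  2.06e+02  6.12e-01 -8.80e-02  2.69e-01]
 [ 3.93e+02  2.06e+02  6.14e-01 -8.80e-02  2.69e-01]
 [ 4.20e+02  1.94e+02  6.84e-01 -4.80e-02  2.69e-01]
 [ 4.25e+02  1.95e+02  6.93e-01 -5.40e-02  2.70e-01]]
top 0 0
```

View pics/side1.png

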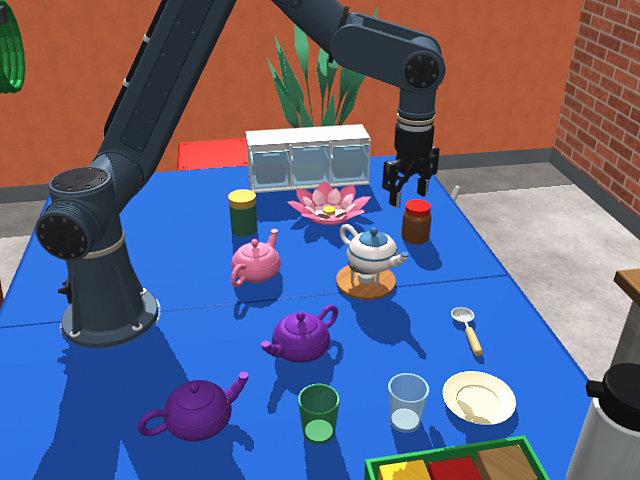

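```bash
python3 - <<'E'
from h import *
s=manip.snapshot("side");p=manip.sense()["tcp_pos"];b=np.array([.5,-.866,0]);z=np.array([.866,.5,0])
for sg in(-1,1):
  for dz in(.0,-.017):print(sg,dz,proj(s,p+sg*.0375*z+[0,0,dz]))
f=s["frame"][130:250,340:480,::-1];cv2.imwrite("pics/tip.png",cv2.resize(f,None,fx=5,fy=5,interpolation=2))
px,P=cloud(s);
for u,v in((396,202),(396,206),(396,207),(424,190),(424,194)):
    i=np.nonzero((px==[u,v]).all(1))[0];print(u,v,P[i].round(3))
E
```

```text
-1 0.0 [[394.12738139 213.09637161]]
-1 -0.017 [[393.56596895 220.24428085]]
1 0.0 [[418.77744829 202.03504018]]
1 -0.017 [[418.06711876 209.02894658]]
396 202 [[ 0.617 -0.096  0.282]]
396 206 [[ 0.619 -0.092  0.271]]
396 207 [[ 0.62  -0.091  0.268]]
424 190 [[ 0.689 -0.055  0.282]]
424 194 [[ 0.689 -0.06   0.275]]
```

View pics/tip.png

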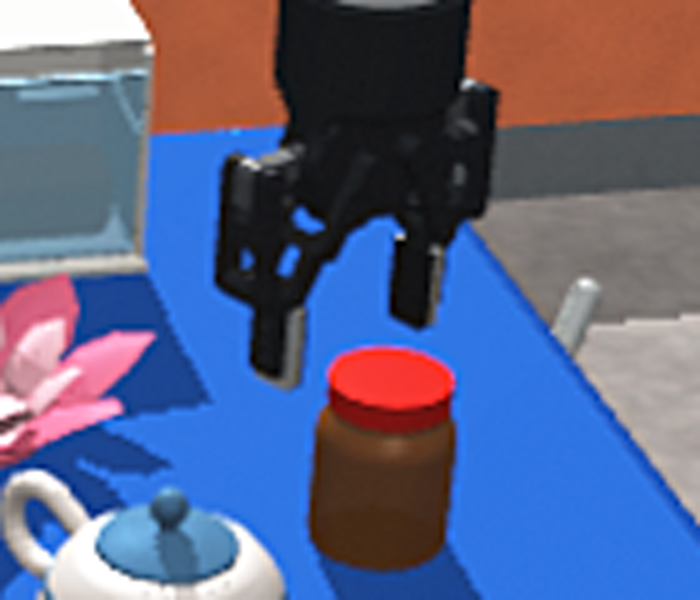

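```bash
python3 - <<'E'
from h import *
print(manip.sense()["tcp_pos"],manip.sense()["q"])
for n in ("side","top"):
    s=manip.snapshot(n);px,P=cloud(s)
    for nm,c,r in(("jar",(.786,.205),.05),("tin",(.32,.33),.05),("bin",(.57,.56),.1),("kettle",(.604,.011),.05)):
        m=np.hypot(P[:,0]-c[0],P[:,1]-c[1])<r; z=P[m,2]; z=z[z<.19]; print(n,nm,len(z),np.percentile(z,[50,95,99,100]).round(4))
    if n=="top":
        cv2.imwrite("pics/top1.png",s["frame"][:,:,::-1])
E
```

```text
[ 0.65062607 -0.06700945  0.25063635] [-2.73191085e-01  5.38800678e-01  1.32174900e+00  6.16414691e-05
  1.28072192e+00 -7.96152285e-01]
side jar 1305 [0.0503 0.097  0.0991 0.1019]
side tin 1325 [0.0583 0.1051 0.1066 0.1093]
side bin 3476 [0.0801 0.1466 0.1483 0.1503]
side kettle 1600 [0.06   0.1417 0.1578 0.1629]
top jar 1120 [0.0794 0.1026 0.1049 0.1089]
top tin 1178 [0.1047 0.1107 0.1131 0.1159]
top bin 6167 [0.0999 0.1522 0.1543 0.159 ]
top kettle 1177 [0.1351 0.1474 0.1634 0.1686]
```

View pics/top1.png

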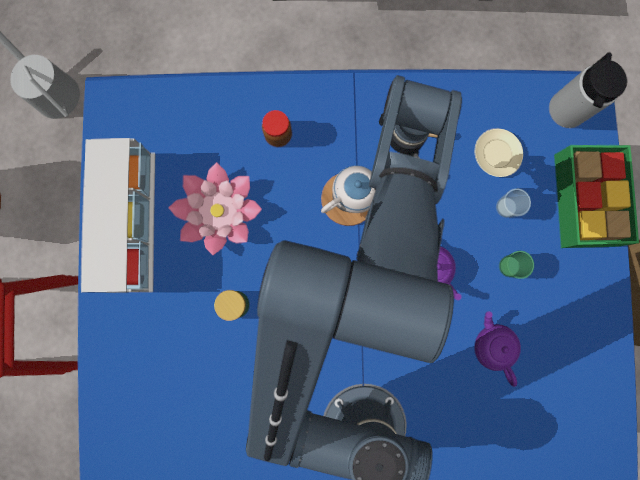

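```bash
python3 -m handwheel '[0,2,-0.1,0,0,0,7.5, 0,4,-0.1,0,0,0,7.5, 0,6,-0.1,0,0,0,7.5, 0,8,-0.1,0,0,0,7.5, 0,10,-0.1,0,0,0,7.5, 0,11,-0.1,0,0,0,7.5, 0,11.9,-0.1,0,0,0,7.5, 0,11.9,-0.1,0,0,0,7.5]'; 
cat > tip.py <<'E'
import sys; from h import *
s=manip.snapshot("side");p=manip.sense()["tcp_pos"];print(manip.sense()["t"],p.round(4))
u,v=map(int,proj(s,p)[0]);f=s["frame"][v-55:v+45,u-70:u+50,::-1];g=cv2.resize(f,None,fx=5,fy=5,interpolation=2)
cv2.imwrite(f"pics/{sys.argv[1]}.png",g);print("crop origin",u-70,v-55)
px,P=cloud(s);hsv=cv2.cvtColor(s["frame"],cv2.COLOR_RGB2HSV)[px[:,1],px[:,0]]
m=(np.hypot(P[:,0]-p[0],P[:,1]-p[1])<.07)&(hsv[:,2]<75)&(P[:,2]>.07)
q=P[m]
for sg in(-1,1):
    a=q[sg*((q[:,:2]-p[:2])@[.866,.5])>.02]; i=np.argsort(a[:,2])[:15]; print(sg,len(a),a[i].mean(0).round(4),a[:,2].min().round(4))
E
python3 tip.py tip2
```

```text
t: 3.13
tcp_pos: [0.6471, -0.0705, 0.1305]
tool_rot: [0.612, -0.357, 0.354, -0.611]
force: [-0.8, 0.1, -0.2]
finger_gap: 0.881
3.1833 [ 0.648  -0.0705  0.1317]
crop origin 331 200
-1 3261 [ 0.6063 -0.0987  0.158 ] 0.1536
1 541 [ 0.681  -0.0537  0.1512] 0.1483
```

View pics/tip2.png

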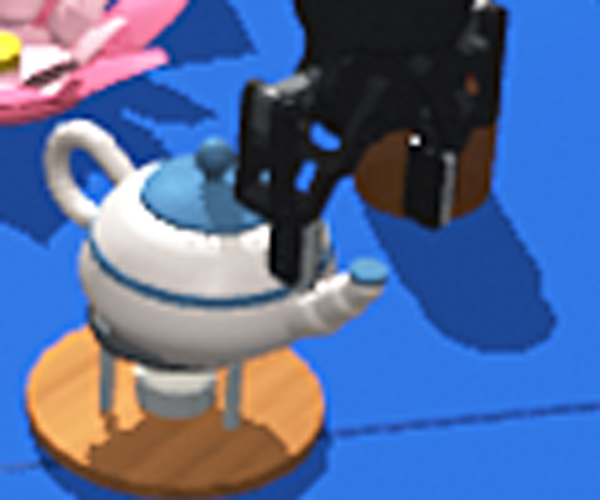

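The side view shows the open fingertips (crop 290,285) ending about 17 mm above where the reported TCP would put them. That leaves the body too low to straddle the spout. Instead I'll use shut fingertips on the bare belly on either side of the spout, with two orthogonal pushes at −102° and −12°.

```bash
python3 -m handwheel '[0,-3,0,0,0,0,4, 0,-6,0,0,0,0,0, 0,-7,0,0,0.1,0,0, 0,-7,0,0,0.2,0,0, 0,-7,0,0,0.3,0,0, 0,-7,0,0,0.4,0,0, 0,-7,0,0,0.5,0,0, 0,-7,0,0,0.6,0,0, 0,-7,0,0,0.7,0,0, 0,-7,0,0,0.733,0,0]'; python3 to.py .581 -.097 .15 -102
```

```text
t: 4.02
tcp_pos: [0.6493, -0.0701, 0.204]
tool_rot: [0.442, -0.55, 0.552, -0.443]
force: [1.6, 0.5, 0.0]
finger_gap: -0.005
t 4.0167 tcp [ 0.6493 -0.0701  0.204 ] shift cm [ 4.1   5.38 -6.1 ] rotvec [-0.003 -0.009  0.   ] F [1.55 0.47 0.04] gap -0.004980361905569523
```

```bash
python3 -m handwheel '[1,0,-1.5,0,0,0,0, 2,0,-3,0,0,0,0, 3,0,-4.5,0,0,0,0, 4.1,0,-6.1,0,0,0,0, 4.1,2,-6.1,0,0,0,0, 4.1,4,-6.1,0,0,0,0, 4.1,5.4,-6.1,0,0,0,0, 4.1,5.4,-6.1,0,0,0,0]'; python3 to.py .581 -.097 .1 -102; sed -i 's/@\[.866,.5\])>.02/@[.866,.5])>-.02/' tip.py; python3 tip.py tip3
```

```text
t: 4.68
tcp_pos: [0.5789, -0.0968, 0.1469]
tool_rot: [-0.444, 0.552, -0.55, 0.443]
force: [-0.8, -0.7, -0.4]
finger_gap: -0.001
t 4.6833 tcp [ 0.5789 -0.0968  0.1469] shift cm [-0.02  4.69  0.22] rotvec [ 0.003 -0.005 -0.   ] F [-0.76 -0.71 -0.36] gap -0.0008923467750185364
4.7333 [ 0.5799 -0.097   0.1482]
crop origin 304 204
-1 5089 [ 0.5776 -0.1083  0.1644] 0.1575
1 2204 [ 0.5776 -0.1083  0.1644] 0.1575
```

View pics/tip3.png

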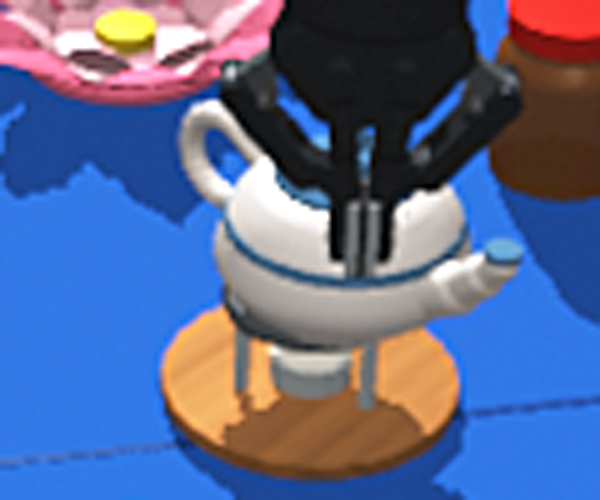

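```bash
python3 -m handwheel '[0,2,0.1,0,0,0,0, 0,4,0.2,0,0,0,0, 0,5.5,0.2,0,0,0,0, 0,6,0.2,0,0,0,0, 0,6,0.2,0,0,0,0]'; python3 to.py .581 -.097 .088 -102;  python3 tip.py tip4
```

```text
t: 5.15
tcp_pos: [0.5824, -0.0974, 0.0882]
tool_rot: [-0.444, 0.551, -0.551, 0.444]
force: [-0.2, -0.3, 0.6]
finger_gap: -0.003
t 5.15 tcp [ 0.5824 -0.0974  0.0882] shift cm [-0.01  0.02 -0.15] rotvec [ 0.    -0.004  0.   ] F [-0.21 -0.3   0.56] gap -0.003300036440201991
5.2 [ 0.583  -0.0976  0.089 ]
crop origin 304 226
-1 4813 [ 0.5813 -0.1072  0.1072] 0.1008
1 2100 [ 0.5828 -0.0998  0.105 ] 0.0918
```

View pics/tip4.png

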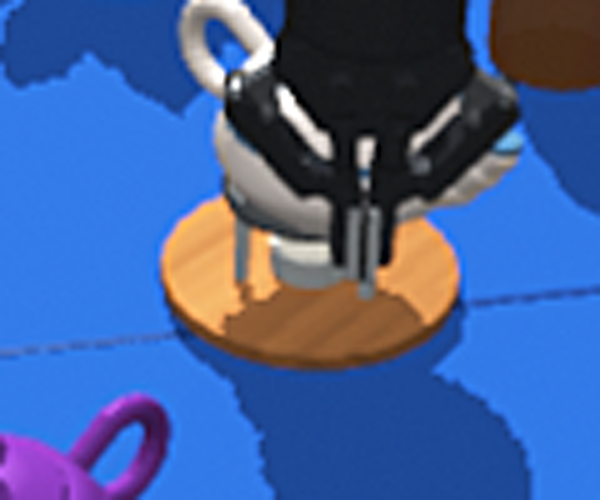

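```bash
python3 - <<'E'
from h import *
s=manip.snapshot("top");cv2.imwrite("pics/top4.png",cv2.resize(s["frame"][120:240,290:450,::-1],None,fx=5,fy=5,interpolation=2))
s=manip.snapshot("side")
for p in ([.5785,-.108,.088],[.5785,-.108,.078],[.5785,-.108,.098],[.5785,-.108,.071]):print(p,proj(s,p))
E
```

```text
[0.5785, -0.108, 0.088] [[374.018502   285.28043634]]
[0.5785, -0.108, 0.078] [[373.7796775  289.01158639]]
[0.5785, -0.108, 0.098] [[374.25911604 281.51878291]]
[0.5785, -0.108, 0.071] [[373.61355564 291.60542255]]
```

View pics/top4.png

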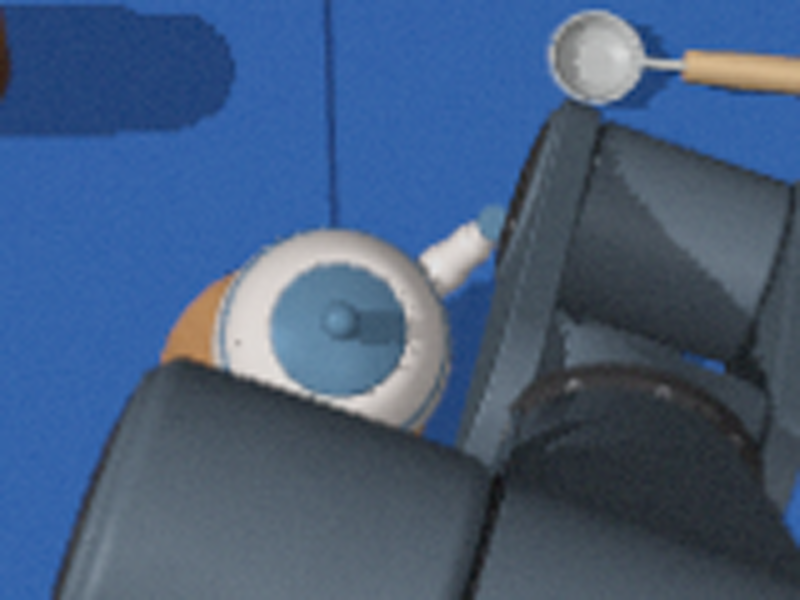

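```bash
python3 -m handwheel '[0,0.5,-0.15,0,0,0,0, 0,1.0,-0.15,0,0,0,0, 0,1.3,-0.15,0,0,0,0, -1,1.3,-0.15,0,0,0,0, -2,1.3,-0.15,0,0,0,0, -2.7,1.3,-0.15,0,0,0,0, -3,1.3,-0.15,0,0,0,0, -3,1.3,-0.15,0,0,0,0]'; python3 to.py .5885 -.061 .074 -102;  python3 tip.py tip5
```

```text
t: 5.97
tcp_pos: [0.5873, -0.0663, 0.0751]
tool_rot: [0.444, -0.55, 0.55, -0.444]
force: [0.1, 0.1, -0.4]
finger_gap: 0.001
t 5.9667 tcp [ 0.5873 -0.0663  0.0751] shift cm [-0.54  0.11  0.  ] rotvec [-0.    -0.003 -0.   ] F [ 0.05  0.11 -0.41] gap 0.0010067719457354195
6.0167 [ 0.5873 -0.0668  0.0751]
crop origin 302 223
-1 4579 [ 0.586  -0.0724  0.0905] 0.0718
1 2005 [ 0.586  -0.0724  0.0905] 0.0718
```

View pics/tip5.png

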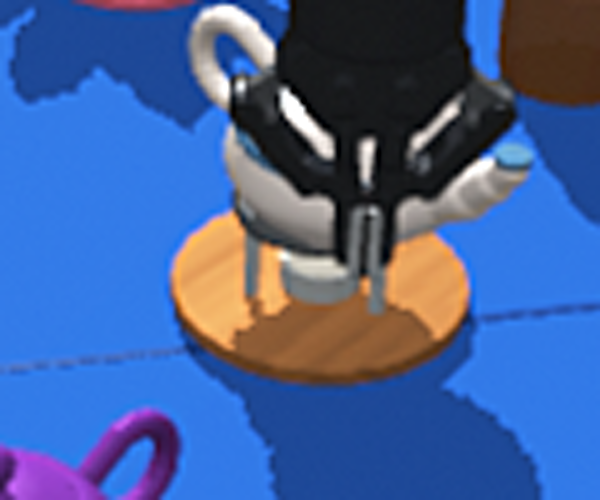

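```bash
python3 - <<'E'
from h import *
s=manip.snapshot("side")
for z in (.075,.085,.095):print(z,proj(s,[.586,-.078,z]))
E
python3 -m handwheel '[-0.2,0,0,0,0,0,0, -0.4,0,0,0,0,0,0, -0.6,0,0,0,0,0,0, -0.7,0,0,0,0,0,0, -0.8,0,0,0,0,0,0, -0.9,0,0,0,0,0,0, -1.0,0,0,0,0,0,0, -1.1,0,0,0,0,0,0, -1.1,0,0,0,0,0,0]'; python3 k.py|grep -v handle; python3 to.py .5885 -.061 .074 -102
```

```text
0.075 [[373.65955545 281.75875179]]
0.085 [[373.89269974 278.07536717]]
0.095 [[374.12754996 274.3625532 ]]
t: 6.82
tcp_pos: [0.5897, -0.0577, 0.0753]
tool_rot: [0.444, -0.55, 0.551, -0.444]
force: [0.5, -3.8, 1.0]
finger_gap: -0.001
top belly silh (array([0.6051, 0.012 ]), np.float64(0.0609), np.float64(0.00044), 54) (array([0.6055, 0.0121]), np.float64(0.00076))
96 [15 17  0  8 14 13 13 16]
top lid (array([0.604, 0.013]), np.float64(0.0321), np.float64(0.00042), 45) (array([0.6046, 0.0131]), np.float64(0.0023))
side spout 735 -95.5 [ 0.596 -0.069  0.134] max r 0.104
side lid (array([0.9097, 0.7645]), np.float64(0.1589), np.float64(0.00272), 29) (array([0.8012, 0.7435]), np.float64(0.05969))
6.9167 [[-0.212  0.001  0.977]
 [-0.977 -0.001 -0.212]
 [ 0.001 -1.     0.001]]
t 6.9167 tcp [ 0.5897 -0.0577  0.0753] shift cm [ 0.35  0.13 -0.05] rotvec [-0.001 -0.004  0.001] F [-0.6  -4.73  1.97] gap 0.0007191736420015083
```

Gentle contact at about 4 N, with the tip at about z = 0.085 on the belly. I'll continue slowly and then back off and measure.

```bash
python3 -m handwheel '[-0.1,0,0,0,0,0,0, -0.2,0,0,0,0,0,0, -0.3,0,0,0,0,0,0, -0.4,0,0,0,0,0,0, -0.5,0,0,0,0,0,0, -0.6,0,0,0,0,0,0, -0.7,0,0,0,0,0,0, -0.8,0,0,0,0,0,0, -0.9,0,0,0,0,0,0, -0.9,0,0,0,0,0,0]'; python3 k.py|grep -v handle|grep top;  python3 tip.py tip6
```

```text
t: 7.75
tcp_pos: [0.5915, -0.0482, 0.0752]
tool_rot: [0.444, -0.55, 0.551, -0.444]
force: [-0.3, -4.2, 2.4]
finger_gap: -0.001
top belly silh (array([0.6073, 0.0119]), np.float64(0.0609), np.float64(0.00213), 56) (array([0.6075, 0.0119]), np.float64(0.00273))
top lid (array([0.6064, 0.0226]), np.float64(0.032), np.float64(0.00045), 42) (array([0.6074, 0.0225]), np.float64(0.00259))
7.9 [ 0.5915 -0.0482  0.0751]
crop origin 302 218
-1 4454 [ 0.5899 -0.0526  0.0902] 0.0832
1 1938 [ 0.5899 -0.0526  0.0902] 0.0832
```

View pics/tip6.png

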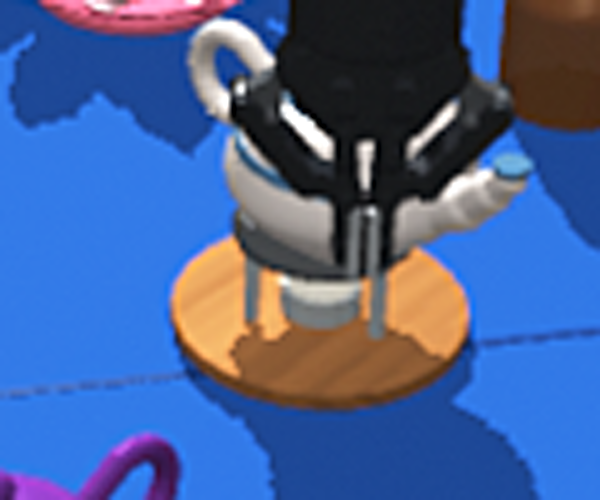

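```bash
python3 -m handwheel '[1,0,0,0,0,0,0, 2.5,0,0,0,0,0,0, 4,0,0,0,0,0,0, 4,-3,0,0,0,0,0, 4,-6,0,0,0,0,0, 4,-9,0,0,-0.1,0,0, 4,-11,0,0,-0.2,0,0, 4,-11,0,0,-0.3,0,0, 4,-11,0,0,-0.4,0,0, 4,-11,0,0,-0.5,0,0]'; python3 to.py .713 -.005 .185 -15
python3 - <<'E'
from m import *
s=manip.snapshot("side");cv2.imwrite("pics/s7.png",cv2.resize(s["frame"][190:310,310:430,::-1],None,fx=5,fy=5,interpolation=2))
E
```

```text
t: 8.73
tcp_pos: [0.5825, -0.0864, 0.1852]
tool_rot: [-0.566, 0.423, -0.422, 0.568]
force: [-0.6, -0.1, 0.3]
finger_gap: 0.001
t 8.7333 tcp [ 0.5825 -0.0864  0.1852] shift cm [-4.06  0.04 14.83] rotvec [-2.000e-03 -1.019e+00 -1.000e-03] F [-0.56 -0.13  0.27] gap 0.0007809005690765529
```

View pics/s7.png

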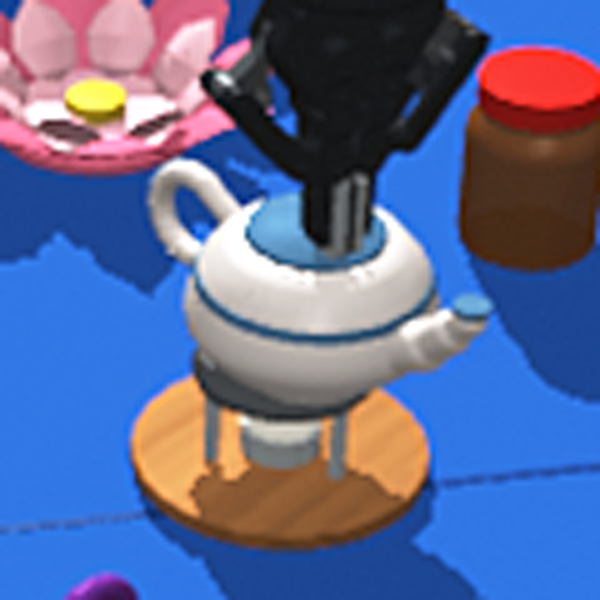

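The kettle is upright, moved in the intended direction, and the stand has not moved. Now to the +x side.

```bash
python3 -m handwheel '[-0.4,0,1.5,0,-0.1,0,0, -0.8,0,3,0,-0.2,0,0, -1.2,0,4.5,0,-0.3,0,0, -1.6,0,6,0,-0.4,0,0, -2,0,7.5,0,-0.5,0,0, -2.4,0,9,0,-0.6,0,0, -2.8,0,10.5,0,-0.7,0,0, -3.2,0,12,0,-0.8,0,0, -3.6,0,13.5,0,-0.9,0,0, -4.1,0,14.8,0,-1.02,0,0]'; python3 to.py .713 -.005 .075 -15; sed -n '/def kettle/,$p' k.py >/dev/null; python3 - <<'E'
from k import *; kettle((.607,.0236))
from st import stand; stand("st7")
E
```

```text
t: 9.62
tcp_pos: [0.7135, -0.0051, 0.184]
tool_rot: [-0.7, 0.093, -0.092, 0.702]
force: [-0.6, -0.2, 0.3]
finger_gap: -0.001
t 9.6167 tcp [ 0.7135 -0.0051  0.184 ] shift cm [-0.03 10.9  -0.03] rotvec [-0.002  0.    -0.002] F [-0.6  -0.23  0.26] gap -0.0013384081575409806
top handle 78 125.6 [0.556 0.095 0.129] max r 0.104
top belly silh (array([0.6059, 0.0227]), np.float64(0.0599), np.float64(0.00046), 30) (array([0.6056, 0.0222]), np.float64(0.00093))
57 [ 6  0  0  0 13 10 12 16]Traceback (most recent call last):
  File "<stdin>", line 1, in <module>
  File "k.py", line 19, in kettle
    e=edge(cv2.morphologyEx(lid.astype(np.uint8),cv2.MORPH_OPEN,np.ones((3,3)))); cp=e.mean(0); e=e+.5*(e-cp)/np.linalg.norm(e-cp,axis=1)[:,None]
  File "m.py", line 3, in edge
    c=max(cv2.findContours(mask.astype(np.uint8),cv2.RETR_EXTERNAL,cv2.CHAIN_APPROX_NONE)[0],key=cv2.contourArea)
ValueError: max() iterable argument is empty
```

```bash
sed -i 's/for n in("top","side"):/for n in names:/; s/def kettle(c0=(.604,.0115))/def kettle(c0=(.604,.0115),names=("top","side"))/' k.py; python3 - <<'E'
from k import *; kettle((.606,.0225),("side",))
from st import stand
try: stand("st7")
except Exception as e: print(e)
E
```

```text
side spout 156 -61.6 [ 0.648 -0.055  0.121] max r 0.105
side handle 98 127.3 [0.553 0.093 0.105] max r 0.102
side lid (array([0.6051, 0.0164]), np.float64(0.0332), np.float64(0.00034), 32) (array([0.6053, 0.0174]), np.float64(0.0014))
side stand 70 34 (array([0.5956, 0.0266]), np.float64(0.07), np.float64(0.00047), 54) (array([0.5965, 0.029 ]), np.float64(0.00144)) ang [-177. -112.  -60.   28.  179.]
  near 61 (array([0.5963, 0.0288]), np.float64(0.0714), np.float64(0.00071), 51)
top stand 12 7 (array([0.6034, 0.063 ]), np.float64(0.0337), np.float64(0.0003), 12) (array([0.5942, 0.0248]), np.float64(0.00069)) ang [58. 66. 76. 87. 94.]
```

```bash
cat > kn.py <<'E'
from h import *
from scipy.optimize import least_squares
def knob(c0,names=("side","top")):
  for n in names:
    s=manip.snapshot(n); px,P=cloud(s); q=P[(np.hypot(P[:,0]-c0[0],P[:,1]-c0[1])<.02)&(P[:,2]>.151)&(P[:,2]<.172)]
    if len(q)<8: print(n,"few",len(q)); continue
    f=least_squares(lambda c:np.linalg.norm(q-c,axis=1)-.009,[*c0,.156],loss="soft_l1",f_scale=.001)
    g=least_squares(lambda c:np.linalg.norm(q-[*c,.156],axis=1)-.009,c0,loss="soft_l1",f_scale=.001)
    print(n,len(q),"knob free",f.x.round(4),"z fixed",g.x.round(4),np.median(abs(g.fun)).round(4))
if __name__=="__main__":
    import sys; knob(tuple(map(float,sys.argv[1:3])))
E
python3 kn.py .606 .022
```

```text
side 42 knob free [0.606  0.0166 0.1522] z fixed [0.6059 0.0178] 0.0019
top few 0
```

```bash
cat > ov.py <<'E'
from h import *
import sys
sx,sy,kx,ky=map(float,sys.argv[1:5]); n=sys.argv[6]
s=manip.snapshot(n); x,y=map(int,proj(s,[sx,sy,.06])[0]); W=50
big=cv2.resize(s["frame"][y-W:y+W,x-W:x+W,::-1],None,fx=6,fy=6,interpolation=2); th=np.linspace(0,6.28,120)
for cx,cy,z,r,c in((sx,sy,0,.072,(0,255,0)),(sx,sy,.014,.072,(0,255,0)),(sx,sy,.062,.044,(0,255,255)),(kx,ky,.134,.034,(0,0,255)),(kx,ky,.094,.06,(255,0,255)),(kx,ky,.165,.001,(0,0,255))):
    for p in proj(s,np.c_[cx+r*np.cos(th),cy+r*np.sin(th),0*th+z]): cv2.circle(big,tuple(int(t) for t in (p-[x-W,y-W]+.5)*6),1,c,-1)
cv2.imwrite(f"pics/{sys.argv[5]}.png",big)
E
python3 ov.py .597 .0265 .606 .0225 ov1 side
```

```text
(no output)
```

View pics/ov1.png

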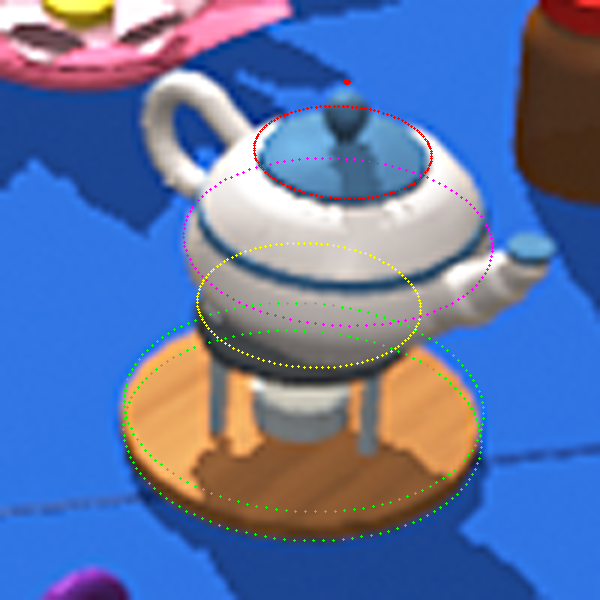

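```bash
python3 - <<'E'
from m import *
for n in("side","top"):
    s=manip.snapshot(n); hsv=cv2.cvtColor(s["frame"],cv2.COLOR_RGB2HSV).astype(int)
    px,P=cloud(s); W=np.full(s["depth"].shape+(3,),np.nan); W[px[:,1],px[:,0]]=P
    for nm,c0,z,r,hm in(("jar",(.786,.208),.1,.038,((hsv[...,0]<6)|(hsv[...,0]>174))),("tin",(.32,.33),.108,.037,(hsv[...,0]>18)&(hsv[...,0]<32))):
        m=hm&(hsv[...,1]>100)&(np.hypot(W[...,0]-c0[0],W[...,1]-c0[1])<.06)&(W[...,2]>z-.03)
        top=m&(W[...,2]>z-.006); e=edge(m)
        # far rim only (away from camera): silhouette of top rim
        cp=e.mean(0); e=e+.5*(e-cp)/np.linalg.norm(e-cp,axis=1)[:,None]
        o=-cam(s)[0].T@cam(s)[1]; w=onplane(s,e,z); d=np.array(c0)-o[:2]; far=(w[:,:2]-np.median(w[:,:2],0))@(d/np.linalg.norm(d))>0
        print(n,nm,"far rim",robust(w[far],r),fixr(w[far],r,c0))
E
```

```text
side jar far rim (array([0.7688, 0.2141]), np.float64(0.0192), np.float64(0.00075), 12) (array([0.7758, 0.1931]), np.float64(0.00163))
side tin far rim (array([0.3235, 0.3149]), np.float64(0.0354), np.float64(0.00065), 28) (array([0.323 , 0.3132]), np.float64(0.00105))
top jar far rim (array([0.7763, 0.2104]), np.float64(0.0322), np.float64(0.0004), 28) (array([0.7697, 0.209 ]), np.float64(0.00143))
top tin far rim (array([0.3234, 0.3268]), np.float64(0.0352), np.float64(0.00033), 34) (array([0.3236, 0.3244]), np.float64(0.00065))
```

```bash
python3 - <<'E'
from m import *
for n,(a,b,c,d) in(("side",(215,180,275,250)),("top",(200,275,260,335))):
    s=manip.snapshot(n); v=s["frame"][b:d,a:c,::-1]; big=cv2.resize(v,None,fx=8,fy=8,interpolation=2); th=np.linspace(0,6.28,120)
    for cx,cy in(((.3235,.3265)),):
        for z in(0,.108):
            for p in proj(s,np.c_[cx+.037*np.cos(th),cy+.037*np.sin(th),0*th+z]): cv2.circle(big,tuple(int(t) for t in (p-[a,b]+.5)*8),1,(0,0,255),-1)
    cv2.imwrite(f"pics/tin_{n}.png",big)
i=cv2.imread("pics/tin_side.png");j=cv2.imread("pics/tin_top.png");H=560;o=np.zeros((H,i.shape[1]+j.shape[1],3),np.uint8);o[:i.shape[0],:i.shape[1]]=i;o[:j.shape[0],i.shape[1]:]=j
cv2.imwrite("pics/tin.png",cv2.resize(o,None,fx=.8,fy=.8))
E
```

```text
(no output)
```

View pics/tin.png

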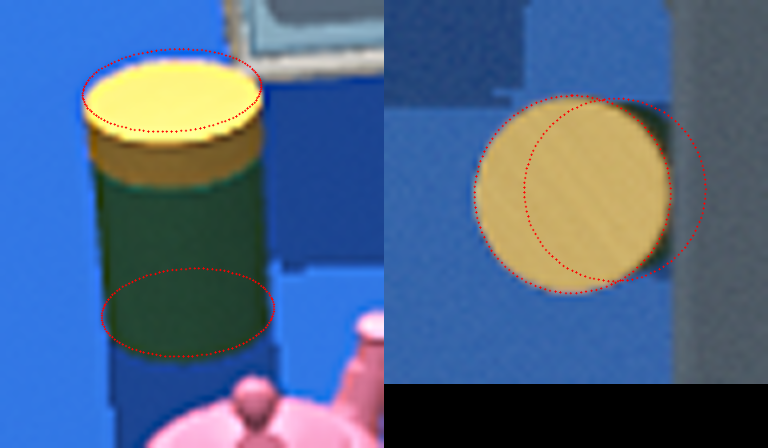

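```bash
python3 -m handwheel '[0,3,0,0,0,0,0, 0,6,0,0,0,0,0, 0,9,0,0,0,0,0, 0,10.5,0,0,0,0,0, 0,10.9,0,0,0,0,0, -1,10.9,0,0,0,0,0, -2,10.9,0,0,0,0,0, -3,10.9,0,0,0,0,0, -3.3,10.9,0,0,0,0,0, -3.3,10.9,0,0,0,0,0]'; python3 to.py .675 .004 .075 -15; python3 tip.py tip8
```

```text
t: 11.0
tcp_pos: [0.6815, 0.0026, 0.0772]
tool_rot: [-0.701, 0.093, -0.094, 0.701]
force: [0.1, 0.7, 0.3]
finger_gap: 0.001
t 11.0 tcp [0.6815 0.0026 0.0772] shift cm [-0.66  0.22 -0.04] rotvec [-0.    -0.003  0.001] F [0.11 0.7  0.31] gap 0.000533875794181881
11.05 [0.6823 0.0024 0.0772]
crop origin 335 202
-1 3402 [ 0.6823 -0.013   0.1047] 0.0934
1 1028 [ 0.6823 -0.013   0.1047] 0.0934
```

View pics/tip8.png

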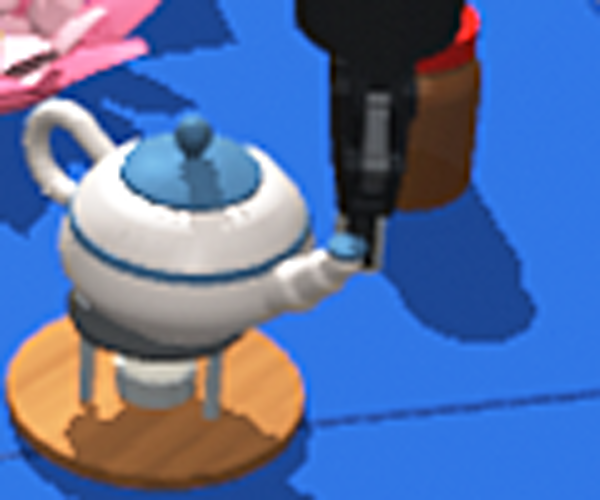

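```bash
python3 -m handwheel '[-0.2,0.2,0,0,0,0,0, -0.4,0.2,0,0,0,0,0, -0.5,0.2,0,0,0,0,0, -0.6,0.2,0,0,0,0,0, -0.7,0.2,0,0,0,0,0, -0.8,0.2,0,0,0,0,0, -0.9,0.2,0,0,0,0,0, -1.0,0.2,0,0,0,0,0]'; python3 to.py .675 .004 .075 -15
```

```text
t: 11.72
tcp_pos: [0.6732, 0.0047, 0.0744]
tool_rot: [0.701, -0.092, 0.095, -0.701]
force: [3.1, -0.4, -0.1]
finger_gap: 0.005
t 11.7167 tcp [0.6732 0.0047 0.0744] shift cm [ 0.19 -0.06 -0.02] rotvec [-0.    -0.003  0.004] F [ 3.07 -0.37 -0.09] gap 0.005379174692408395
```

```bash
python3 -m handwheel '[-0.1,0,0,0,0,0,0, -0.2,0,0,0,0,0,0, -0.3,0,0,0,0,0,0, -0.4,0,0,0,0,0,0, -0.5,0,0,0,0,0,0, -0.6,0,0,0,0,0,0, -0.7,0,0,0,0,0,0, -0.7,0,0,0,0,0,0]'; python3 to.py .675 .004 .075 -15; python3 -m handwheel '[0.5,0,0,0,0,0,0, 2,0,0,0,0,0,0, 4,0,0,0,0,0,0, 4,-3,0,0,0,0,0, 4,-6,0,0,0,0,0, 4,-9,0,0,0,0,0, 4,-12,2,0,0,0,0, 4,-12,5,0,0,0,0, 4,-12,8,0,0,0,0]' ; python3 to.py .6 -.4 .25 -60
```

```text
t: 12.38
tcp_pos: [0.665, 0.007, 0.0742]
tool_rot: [0.701, -0.093, 0.093, -0.701]
force: [3.8, -1.2, 1.6]
finger_gap: -0.0
t 12.3833 tcp [0.665  0.007  0.0742] shift cm [ 1.04 -0.08 -0.03] rotvec [-0.    -0.003  0.   ] F [ 3.8  -1.19  1.58] gap -0.00038441020100042454
t: 13.13
tcp_pos: [0.7242, 0.0738, 0.1963]
tool_rot: [-0.701, 0.094, -0.094, 0.701]
force: [0.8, 0.3, -0.8]
finger_gap: -0.001
t 13.1333 tcp [0.7242 0.0738 0.1963] shift cm [  0.51  -5.38 -48.98] rotvec [-0.    0.78 -0.  ] F [ 0.76  0.26 -0.78] gap -0.000880652587412962
```

```bash
python3 -m handwheel '[0,-3,-3,0,0,0,0, 0,-5,-7,0,0,0,0, 0,-5,-11,0,0,0,0, 0,-5,-15,0,0,0,0, 0,-5,-19,0,0,0,0, 0,-5,-23,0,0,0,0, 0,-5,-27,0,0,0,0, 0,-5,-31,0,0,0,0, 0,-5,-35,0,0,0,0, 0,-5,-39,0,0,0,0]' ; python3 - <<'E'
from k import *
try: kettle((.597,.025))
except Exception as e: print(e)
from st import stand; stand("st9")
from kn import knob; knob((.597,.025))
E
python3 ov.py .597 .0275 .597 .025 ov2 top
```

```text
t: 13.97
tcp_pos: [0.6198, -0.3028, 0.2426]
tool_rot: [-0.7, 0.095, -0.091, 0.702]
force: [0.6, 0.2, -0.2]
finger_gap: -0.0
top spout 103 -56.3 [ 0.644 -0.046  0.129] max r 0.101
top handle 79 123.5 [0.547 0.1   0.128] max r 0.105
top belly silh (array([0.5985, 0.0248]), np.float64(0.0603), np.float64(0.00051), 112) (array([0.5985, 0.0247]), np.float64(0.00063))
131 [16 17 14 17 17 17 16 17]
top lid (array([0.5972, 0.024 ]), np.float64(0.0324), np.float64(0.00049), 63) (array([0.597 , 0.0239]), np.float64(0.00157))
side spout 157 -61.2 [ 0.64  -0.053  0.12 ] max r 0.106
side handle 96 126.4 [0.545 0.095 0.104] max r 0.098
side lid (array([0.5971, 0.0189]), np.float64(0.0333), np.float64(0.00073), 39) (array([0.5974, 0.0201]), np.float64(0.0016))
side stand 70 34 (array([0.5956, 0.0264]), np.float64(0.07), np.float64(0.00044), 51) (array([0.5964, 0.029 ]), np.float64(0.00144)) ang [-178. -112.  -59.   28.  179.]
  near 61 (array([0.5961, 0.0286]), np.float64(0.0713), np.float64(0.00076), 53)
top stand 54 2 (array([0.597 , 0.0264]), np.float64(0.0711), np.float64(0.00041), 41) (array([0.5979, 0.0267]), np.float64(0.00061)) ang [-179. -148. -110.  148.  179.]
  near 47 (array([0.5971, 0.0264]), np.float64(0.0712), np.float64(0.00041), 36)
side 40 knob free [0.5973 0.0189 0.1517] z fixed [0.5968 0.0212] 0.0019
top 45 knob free [0.5981 0.0246 0.154 ] z fixed [0.5979 0.0248] 0.0014
```

View pics/ov2.png

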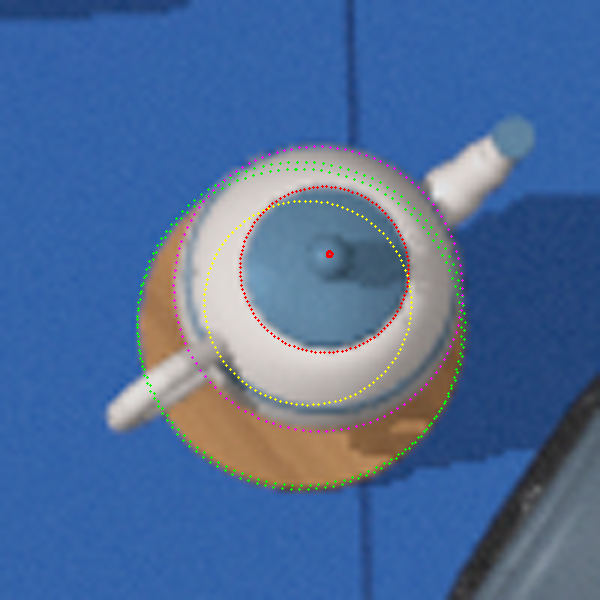

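```bash
python3 ov.py .597 .0265 .598 .0245 ov3 side
```

```text
(no output)
```

View pics/ov3.png

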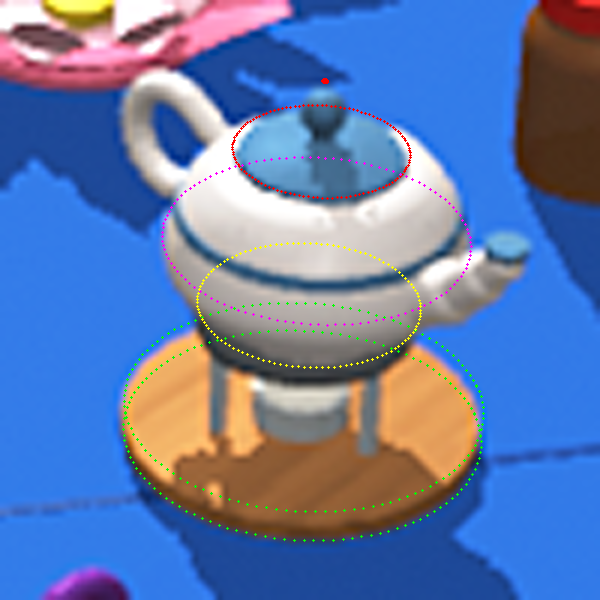

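```bash
python3 -m handwheel '[0,0,2,0,0.1,0,0, 0,0,4,0,0.2,0,0, 0,0,6,0,0.3,0,0, 0,0,8,0,0.4,0,0, 0,0,8,0,0.5,0,0, 0,0,8,0,0.6,0,0, 0,0,8,0,0.7,0,0, 0,0,8,0,0.8,0,0, 0,0,8,0,0.9,0,0, 0,0,8,0,1,0,0]' ; python3 to.py .598 -.1 .075 -90
```

```text
t: 15.2
tcp_pos: [0.6436, -0.2233, 0.2441]
tool_rot: [-0.57, 0.419, -0.418, 0.57]
force: [-0.7, -0.2, 0.3]
finger_gap: 0.004
t 15.2 tcp [ 0.6436 -0.2233  0.2441] shift cm [-13.12  16.92  -0.66] rotvec [ 0.001  0.304 -0.001] F [-0.68 -0.24  0.3 ] gap 0.004420579687438913
```

```bash
python3 -m handwheel '[-2,0,-0.2,0,0.1,0,0, -4,2,-0.3,0,0.2,0,0, -6,4,-0.4,0,0.3,0,0, -8,6,-0.5,0,0.304,0,0, -10,9,-0.6,0,0.304,0,0, -12,12,-0.7,0,0.304,0,0, -13.1,14.5,-0.7,0,0.304,0,0, -13.1,16,-0.7,0,0.304,0,0, -13.1,16.9,-0.7,0,0.304,0,0, -13.1,16.9,-0.7,0,0.304,0,0]' ; python3 to.py .598 -.0485 .075 -90
```

```text
t: 16.03
tcp_pos: [0.5962, -0.1009, 0.0732]
tool_rot: [0.502, -0.5, 0.498, -0.5]
force: [0.7, -0.8, -0.2]
finger_gap: 0.004
t 16.0333 tcp [ 0.5962 -0.1009  0.0732] shift cm [-5.24 -0.17  0.2 ] rotvec [ 0.004  0.004 -0.001] F [ 0.72 -0.79 -0.22] gap 0.003713398862056644
```

```bash
python3 -m handwheel '[-1.5,0,0.1,0,0,0,0, -3,0,0.2,0,0,0,0, -4,0,0.2,0,0,0,0, -4.6,0,0.2,0,0,0,0, -4.9,0,0.2,0,0,0,0, -5.1,0,0.2,0,0,0,0, -5.2,0,0.2,0,0,0,0, -5.3,0,0.2,0,0,0,0, -5.4,0,0.2,0,0,0,0, -5.4,0,0.2,0,0,0,0]' ; python3 to.py .598 -.0435 .075 -90
```

```text
t: 16.87
tcp_pos: [0.5991, -0.0489, 0.075]
tool_rot: [0.5, -0.5, 0.5, -0.5]
force: [0.5, 0.6, 0.8]
finger_gap: 0.002
t 16.8667 tcp [ 0.5991 -0.0489  0.075 ] shift cm [-0.54 -0.   -0.11] rotvec [ 0.     0.001 -0.   ] F [0.53 0.63 0.78] gap 0.0022656677054090574
```

No contact yet. Continuing in half-millimetre steps.

```bash
python3 -m handwheel '[-0.1,0,0,0,0,0,0, -0.2,0,0,0,0,0,0, -0.25,0,0,0,0,0,0, -0.3,0,0,0,0,0,0, -0.35,0,0,0,0,0,0, -0.4,0,0,0,0,0,0]' ; python3 -m handwheel '[-0.05,0,0,0,0,0,0, -0.1,0,0,0,0,0,0,-0.15,0,0,0,0,0,0]'
```

```text
t: 17.37
tcp_pos: [0.5997, -0.0454, 0.0752]
tool_rot: [-0.5, 0.499, -0.5, 0.501]
force: [-0.5, -4.1, 0.7]
finger_gap: -0.002
t: 17.62
tcp_pos: [0.5994, -0.0434, 0.0752]
tool_rot: [-0.5, 0.499, -0.5, 0.501]
force: [-0.5, -4.0, 1.2]
finger_gap: 0.001
```

```bash
python3 -m handwheel '[0.5,0,0,0,0,0,0, 2,0,0,0,0,0,0, 5,0,0,0,0,0,0, 9,-2,0,0,0,0,0, 13,-6,0,0,0,0,0, 17,-10,0,0,0,0,0, 21,-14,0,0,0,0,0, 25,-17,0,0,0,0,0, 25,-17,0,0,0,0,0]' ; python3 - <<'E'
from k import *
try: kettle((.598,.027))
except Exception as e: print(e)
from st import stand; stand("st9")
from kn import knob; knob((.598,.027))
s=manip.snapshot("side"); cv2.imwrite("pics/side10.png",s["frame"][:,:,::-1])
E
python3 ov.py .597 .0265 .599 .027 ov4 top
```

```text
t: 18.37
tcp_pos: [0.5988, -0.2839, 0.237]
tool_rot: [-0.5, 0.5, -0.499, 0.501]
force: [-0.3, 0.1, 0.0]
finger_gap: 0.002
top spout 92 -56.1 [ 0.645 -0.043  0.131] max r 0.099
top handle 85 123.8 [0.548 0.102 0.129] max r 0.106
top belly silh (array([0.5987, 0.0281]), np.float64(0.0602), np.float64(0.00045), 101) (array([0.5987, 0.0282]), np.float64(0.00062))
131 [17 16 13 18 17 17 16 17]
top lid (array([0.597 , 0.0277]), np.float64(0.0322), np.float64(0.0004), 61) (array([0.5972, 0.0276]), np.float64(0.00187))
side spout 137 -61.6 [ 0.64  -0.05   0.119] max r 0.105
side handle 101 126.8 [0.545 0.098 0.104] max r 0.104
side lid (array([0.5965, 0.0224]), np.float64(0.033), np.float64(0.00055), 37) (array([0.5971, 0.0242]), np.float64(0.00154))
side stand 70 36 (array([0.5957, 0.0264]), np.float64(0.0699), np.float64(0.00064), 66) (array([0.5964, 0.029 ]), np.float64(0.00144)) ang [-177. -111.  -57.   31.  179.]
  near 61 (array([0.5963, 0.0288]), np.float64(0.0714), np.float64(0.00071), 51)
top stand 55 7 (array([0.596 , 0.0263]), np.float64(0.0703), np.float64(0.00043), 48) (array([0.5979, 0.0268]), np.float64(0.0006)) ang [-179. -144. -104.  145.  179.]
  near 48 (array([0.5973, 0.0263]), np.float64(0.0714), np.float64(0.00044), 40)
side 39 knob free [0.5987 0.0243 0.1516] z fixed [0.5984 0.026 ] 0.0019
top 44 knob free [0.5974 0.0289 0.1556] z fixed [0.5974 0.0289] 0.0009
```

View pics/ov4.png

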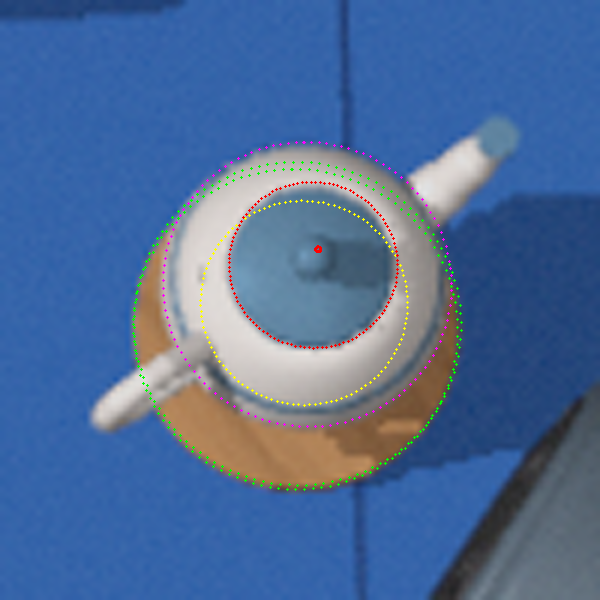

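View pics/side10.png

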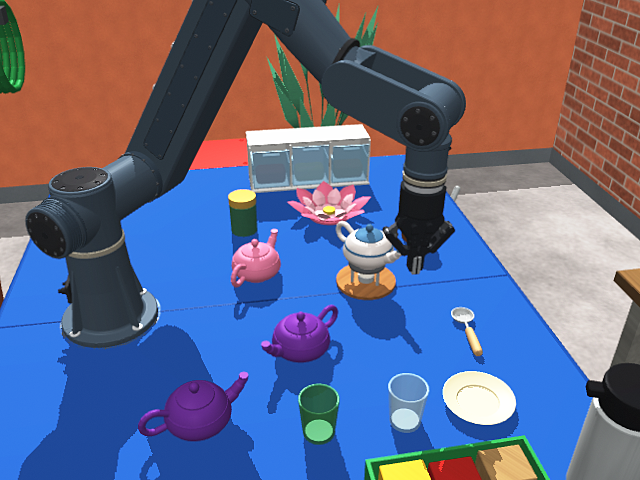

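Both views put the kettle upright near the middle of the stand: top view +1.5 mm in y, side view −3 to −5 mm. The arm is clear and nothing else has moved, so I'm handing in.

```bash
python3 -c "
from station import manip
print(manip.sense()['t'],manip.sense()['force']); print(manip.sign_off())"
```

```text
18.7667 [-0.20504465 -0.2283158   0.17458507]
the job is handed in; nothing more can be done
None
```

The white kettle is back near the middle of the stand's plate, about 17 mm from where it started. I slid it with three slow nudges of the shut fingertips on the bare belly, either side of the spout. The contact readings between and after nudges stayed below about 5 N, and I handed in at about 19 s.

- **Top view:** the kettle is at about (0.598, 0.028) and the stand axis at (0.597, 0.0265), so it is within about 2 mm of centre.
- **Side view:** this puts the kettle 3–5 mm short of centre in y. That camera also drew the tea tin 1–2 pixels low, so I trusted the top view and the contact positions, which agreed.
- **Stand and bystanders:** the stand's fitted position did not change between the first and last looks. Nothing else looked moved in the last side picture; I did not measure the bystanders one by one.
- **Disagreement:** the side camera showed the fingertips about 20–27 mm higher than the reported TCP and the given tool sizes imply. I set the contact height from the picture, kept clearance for either case, and never found the cause.

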